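Return the cleaned objectives to the service tray

ROBOT

A 6-joint arm with a two-finger parallel gripper is mounted at the origin on the work surface. World frame = base frame: x ahead of the robot, y to its left, z up, the work surface at z = 0. Lengths are in mm, angles in degrees, forces in N, time in s.
With the tool pointing down it reaches from about 300 to 850 mm from the base axis. Payload 4.2 kg.
Tool frame: the origin (TCP) lies between the finger pads; the fingertips stand ahead of it and the grasp point (between the pads) lies 8 mm behind it (env.tip_reach is the x of the fingertips in the tool frame, in mm); x points along the fingers, y is the direction in which the jaws open and shut, and the axes are right-handed (so a half turn about x gives the same grasp; the last joint's range is limited). The gripper opens to 91 mm and grips with 3 to 60 N. Pads are 32 mm wide; open, the fingers measure 118 mm over their backs; the gripper's body (76 mm by 178 mm) begins 60 mm behind the grasp point.
Start: joints at [-70.417, 18.312, 89.639, -0, 72.044, -1.146], TCP at [203.53, -537.79, 224.976] pointing down, gripper open.
Joint ranges: [-177.97, 177.97], [-48.28, 115.42], [12.27, 149.76], [-77.06, 257.06], [2.81, 150.46], [-146.56, 146.56]. Speed limits (degrees/s): [147.25, 147.25, 180, 180, 180, 180].

INTERFACE

Orientations are given as [roll, pitch, yaw] about the fixed x, y, z axes, in that order (R = Rz(yaw) Ry(pitch) Rx(roll)).
In Python, from workcell import env, cams gives the robot as it stands.
- The arm moves only by the tool arm_command, never from a script. Its argument "deltas" is a list of rows, each a list of 3 entries, a list of its own where there are three numbers: the opening, from 0 (shut) to 1 (fully open), then the shift along the world's x, y, z in mm, then the turn about the world's z in rad. A call has 1 to 20 rows; each row is the pose to reach, as a shift and turn from the pose commanded when the call began; what a row does not reach only later rows make up. A row lasts 1/10 s, in which the tool goes at most 50 mm and 8.59 degrees, less where a joint would pass 70% of its speed; a pose out of reach is approached as far as the arm can. A call with a gripper value outside its range is refused whole. The fingers move at their own pace and stop on an object; "grip_force" is the grip in N (left out, the last holds). Time passes only in rows, so rows that repeat a pose let the fingers close. It gives the time, the measured TCP pose, the force and the opening at its end, in the units of the state.
- env.state(): the state, without advancing time (a new reading comes with each control period).
- cams.grab_frame(name): name is "scene" or "top" or "wrist"; returns a dict with "img" (420x560x3 uint8, red, green, blue), "K" (3x3 intrinsics, pixels), "dist" ([k1, k2, p1, p2, k3] as OpenCV has them; the pictures are not rectified), "rvec" (rotation vector, rad) and "tvec" (3), from world to camera coordinates, as OpenCV has them. Camera axes: x right, y down, z forward; pixel columns grow to the right and rows downward; lengths in mm; the calibration is good to about 2 mm. A picture is of the moment at which its call begins. There is no depth.
- env.job_done(): hands the job in, once; it reports no verdict.
Trained networks look in a picture, given as the dict that the camera call returned (one of the last four; its "shot" number tells which), for a name from the list of things; names that differ only in an ending like _2 or _b are one class to them, and where a whole thing is asked for, a point or a joint stands for the part that bears it (a point fixed in the world has none). Each returns a list of dicts, best first, with "conf" (0 to 1); they miss things now and then, are a little off and sometimes report something else, mostly with a low value. They report only what shows in the picture. A call takes as long as a camera call.
- cams.silhouettes(picture, name): "region" (420x560 bool, what is visible of it) and "centre" ([column, row] in pixels, amid what is visible of it).
The state is a dict: "time_s": time; "qpos": joint angles; "qvel": joint speeds; "effort": joint torques, N m; "ee_pos": TCP position; "ee_rot": TCP orientation; "force": force on the tool from outside, world axes, zero at the start; "torque": the same for the moment, N m; "gripper_width": finger opening in mm.
Only numpy, scipy, OpenCV 4.12 (cv2) and the standard library are available. Lean on these libraries where they do the work, as an engineer would, in place of code of your own. Each camera call takes 0.05 s, during which the arm holds its last target.

TASK

Gather the four silver-barrelled microscope objectives from the cleaning mat into the service tray, each standing upright, lens up, in the cup of the same colour as its ring. Set them down gently rather than dropping them, and leave the two black-barrelled objectives, which belong to another microscope, standing where they are.

Things in the scene. Friction and masses are not known exactly. Their poses are not given: they have to be found in the camera images.
- obj_red: Microscope objective, SILVER barrel, red ring near the top; stands lens up on the pale blue 3 mm mat. 40 mm tall, 85 g. From the bottom: thread 20 mm dia, 5 mm high; barrel 28 mm dia up to 27 mm (grip here); red ring tapering from 26 to 16 mm dia; silver nose 13 mm dia. Origin: centre of underside, z up its axis, any yaw. Loose neighbours stand from 65 mm away, centre to centre.
- obj_yellow: Microscope objective, SILVER barrel, yellow ring near the top; stands lens up on the pale blue 3 mm mat. 44 mm tall, 85 g. From the bottom: thread 20 mm dia, 5 mm high; barrel 28 mm dia up to 31 mm (grip here); yellow ring tapering from 26 to 16 mm dia; silver nose 13 mm dia. Origin: centre of underside, z up its axis, any yaw. Loose neighbours stand from 65 mm away, centre to centre.
- obj_green: Microscope objective, SILVER barrel, green ring near the top; stands lens up on the pale blue 3 mm mat. 48 mm tall, 85 g. From the bottom: thread 20 mm dia, 5 mm high; barrel 28 mm dia up to 35 mm (grip here); green ring tapering from 26 to 16 mm dia; silver nose 13 mm dia. Origin: centre of underside, z up its axis, any yaw. Loose neighbours stand from 65 mm away, centre to centre.
- obj_blue: Microscope objective, SILVER barrel, blue ring near the top; stands lens up on the pale blue 3 mm mat. 52 mm tall, 85 g. From the bottom: thread 20 mm dia, 5 mm high; barrel 28 mm dia up to 39 mm (grip here); blue ring tapering from 26 to 16 mm dia; silver nose 13 mm dia. Origin: centre of underside, z up its axis, any yaw. Loose neighbours stand from 65 mm away, centre to centre.
- black_red: Look-alike of another microscope, not to be moved: same shape, BLACK barrel, red ring, 40 mm tall, 28 mm dia, standing on the same mat. Origin: centre of underside, z up. The mat also holds, unlisted and loose, an amber oil dropper bottle (62 mm tall, 30 mm dia) and a black eyepiece without ring (46 mm tall, 36 mm dia).
- black_blue: Look-alike of another microscope, not to be moved: same shape, BLACK barrel, blue ring, 52 mm tall, 28 mm dia, standing on the same mat. Origin: centre of underside, z up. The mat also holds, unlisted and loose, an amber oil dropper bottle (62 mm tall, 30 mm dia) and a black eyepiece without ring (46 mm tall, 36 mm dia).
- cup_red: Red shallow round cup fixed in the light grey service tray: outer dia 50 mm, inner dia 44 mm, rim 12 mm and inner floor 4 mm above its origin. Origin: centre of underside, on the tray's 3 mm floor; x, y along the tray's sides, z up. Tray: fixed, 160 mm square, walls 15 mm above the bench (level with the rims); the cups stand 2 by 2 in it, 70 mm apart, in shuffled order.
- cup_yellow: Yellow shallow round cup fixed in the light grey service tray: outer dia 50 mm, inner dia 44 mm, rim 12 mm and inner floor 4 mm above its origin. Origin: centre of underside, on the tray's 3 mm floor; x, y along the tray's sides, z up. Tray: fixed, 160 mm square, walls 15 mm above the bench (level with the rims); the cups stand 2 by 2 in it, 70 mm apart, in shuffled order.
- cup_green: Green shallow round cup fixed in the light grey service tray: outer dia 50 mm, inner dia 44 mm, rim 12 mm and inner floor 4 mm above its origin. Origin: centre of underside, on the tray's 3 mm floor; x, y along the tray's sides, z up. Tray: fixed, 160 mm square, walls 15 mm above the bench (level with the rims); the cups stand 2 by 2 in it, 70 mm apart, in shuffled order.
- cup_blue: Blue shallow round cup fixed in the light grey service tray: outer dia 50 mm, inner dia 44 mm, rim 12 mm and inner floor 4 mm above its origin. Origin: centre of underside, on the tray's 3 mm floor; x, y along the tray's sides, z up. Tray: fixed, 160 mm square, walls 15 mm above the bench (level with the rims); the cups stand 2 by 2 in it, 70 mm apart, in shuffled order.

How it is judged (in metres and radians):
At the end, for the whole second after the job is handed in: Each silver objective stands on the floor of the cup of its own ring colour (its axis within 12 mm of the cup's centre, underside less than 9 mm above the cup's underside, within 0.15 rad of upright, slower than 0.02 m/s), and both black objectives stand upright within 25 mm of where they began (horizontal distance between obj_red and cup_red below 0.012 m and z of obj_red in the frame of cup_red between 0 and 0.009 m and angle between each of obj_red, obj_yellow, obj_green, obj_blue, black_red, black_blue's own z axis and vertical below 0.15 rad and linear speed of each of obj_red, obj_yellow, obj_green, obj_blue below 0.02 m/s and horizontal distance between obj_yellow and cup_yellow below 0.012 m and z of obj_yellow in the frame of cup_yellow between 0 and 0.009 m and horizontal distance between obj_green and cup_green below 0.012 m and z of obj_green in the frame of cup_green between 0 and 0.009 m and horizontal distance between obj_blue and cup_blue below 0.012 m and z of obj_blue in the frame of cup_blue between 0 and 0.009 m and distance of each of black_red, black_blue from where it was at the start of the episode below 0.025 m); the robot touches nothing.
It fails at once if a silver objective is dropped into its cup (faster than 0.5 m/s below the rim: a fall of over 13 mm) ((horizontal distance between obj_red and cup_red below 0.022 m and z of obj_red in the frame of cup_red below 0.014 m and linear speed of obj_red above 0.5 m/s) or (horizontal distance between obj_yellow and cup_yellow below 0.022 m and z of obj_yellow in the frame of cup_yellow below 0.014 m and linear speed of obj_yellow above 0.5 m/s) or (horizontal distance between obj_green and cup_green below 0.022 m and z of obj_green in the frame of cup_green below 0.014 m and linear speed of obj_green above 0.5 m/s) or (horizontal distance between obj_blue and cup_blue below 0.022 m and z of obj_blue in the frame of cup_blue below 0.014 m and linear speed of obj_blue above 0.5 m/s)).
It fails at once if a black objective is moved more than 25 mm or knocked over (distance of any of black_red, black_blue from where it was at the start of the episode above 0.025 m or angle between any of black_red, black_blue's own z axis and vertical above 0.5 rad).
It also fails if it takes over 106 s, if anything falls off the work surface, if the arm or the gripper's body presses on something with over 40 N, if the wrist force passes 120 N, or if a joint passes its speed limit or range.

## Working session

There is one attempt and no reset: what is moved stays moved. The work goes in short steps, Python scripts to look and compute and a tool call to move; the robot and the scene stay as the last step left them, time stands still between calls to the robot, and variables do not carry over. Pictures are saved under pics/ and viewed, and the job is handed in when it is done.

Besides the shell and the picture viewer there is one more tool, called after ">>>" in YAML: its name, and indented under it one key for each argument. arm_command: Moves the arm, as the interface text tells. Its arguments: {"type":"object","properties":{"deltas":{"type":"array","items":{"type":"array"}},"grip_force":{"type":"number"}},"required":["deltas"]}

```bash
mkdir -p pics; ls
python3 - <<'E'
from workcell import env,cams
import cv2
print(env.state()); print(env.tip_reach)
for n in ["scene","top"]:
    f=cams.grab_frame(n)
    cv2.imwrite(f"pics/{n}0.png",f["img"][:,:,::-1])
    print(n,f["K"],f["dist"],f["rvec"],f["tvec"])
E
```

```text
pics
{'time_s': 0.0, 'qpos': array([-7.04148531e+01,  1.83530466e+01,  8.97064245e+01,  1.36524343e-03,
        7.20427908e+01, -1.14439758e+00]), 'qvel': array([ 0.02442788, -0.03794489, -0.00320949,  0.01337963,  0.03216449,
        0.01559436]), 'effort': array([ 2.18844660e-03, -4.12457657e+01, -2.31970632e+01,  7.31473952e-02,
        4.57364798e-02, -1.43874754e-04]), 'ee_pos': array([ 203.38666875, -537.31593894,  224.10604073]), 'ee_rot': array([-91.87160014,  89.89772987, 108.85752222]), 'force': array([ 0.01513148, -0.44432084,  0.02689401]), 'torque': array([ 0.01148601,  0.01873634, -0.02412545]), 'gripper_width': 91.28483890603182}
11.0
scene [[421.12716933   0.         275.01958215]
 [  0.         421.12716933 205.16399562]
 [  0.           0.           1.        ]] [-0.00374523  0.          0.          0.          0.        ] [ 0.96291194  2.3553386  -1.18813138] [ 380.39497256 -171.95650331 1064.00915945]
top [[500.13724892   0.         285.12816713]
 [  0.         500.13724892 204.61478628]
 [  0.           0.           1.        ]] [-0.1462108  0.         0.         0.         0.       ] [ 2.14424322 -2.17013568  0.13665935] [  -7.92294388  525.44899389 1068.95272114]
```

View pics/scene0.png

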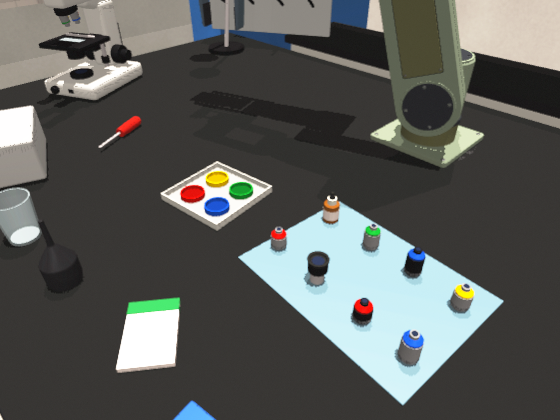

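View pics/top0.png

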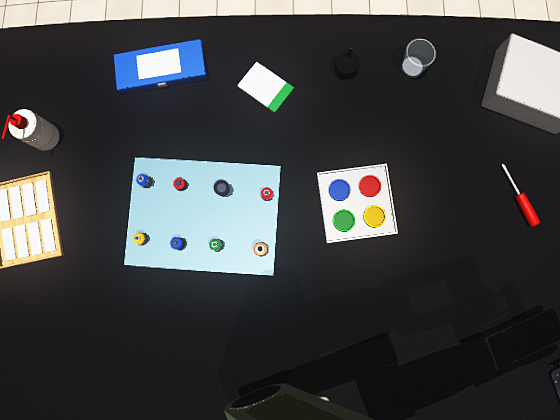

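```bash
cat > h.py <<'E'
import numpy as np,cv2
from scipy.optimize import least_squares
from workcell import env,cams
H=dict(red=40,yellow=44,green=48,blue=52)
def pts(name,xy):
    k,c=name.split('_')
    if k=='cup': prof=[(25,3),(25,15)]
    else:
        h=H[c]; prof=[(10,3),(10,8),(14,8),(14,h-10),(13,h-10),(8,h-1),(6.5,h+3)]
    a=np.linspace(0,2*np.pi,36,endpoint=False)
    return np.vstack([np.c_[xy[0]+r*np.cos(a),xy[1]+r*np.sin(a),0*a+z] for r,z in prof])
def proj(f,P): return cv2.projectPoints(P.astype(float),f["rvec"],f["tvec"],f["K"],f["dist"])[0][:,0]
def cen(f,name,xy):
    h=cv2.convexHull(proj(f,pts(name,xy)).astype(np.float32)); m=cv2.moments(h)
    return np.array([m['m10'],m['m01']])/m['m00'], m['m00']
def mask(f,name):
    out=[]
    for d in cams.silhouettes(f,name):
        r=d["region"]; ys,xs=np.nonzero(r); out.append((d["conf"],np.array([xs.mean(),ys.mean()]),r.sum()))
    return out
def solve(name,obs,x0):
    g=lambda xy:np.concatenate([cen(f,name,xy)[0]-c for f,c in obs])
    return least_squares(g,x0,diff_step=1e-4,x_scale=10)
E
python3 - <<'E'
from h import *
fs={n:cams.grab_frame(n) for n in["top","scene"]}
for k in["obj","cup"]:
  for c in H:
    n=f"{k}_{c}";both=[]
    for v,f in fs.items():
        m=mask(f,n)
        for conf,p,a in m[:3]:
            s=solve(n,[(f,p)],[500,-300]); print(n,v,round(conf,2),p.round(1),a,s.x.round(1),round(cen(f,n,s.x)[1]))
        if m: both.append((f,m[0][1]))
for n in["black_red","black_blue"]:
  for v,f in fs.items():
    for conf,p,a in mask(f,n)[:2]:
        s=solve(n,[(f,p)],[500,-300]); print(n,v,round(conf,2),p.round(1),a,s.x.round(1))
E
```

```text
obj_red top 0.44 [267.1 193.5] 138 [552.5  25.8] 140
obj_red top 0.43 [369.1 185.3] 379 [ 568.5 -203.7] 146
obj_red scene 0.83 [278.6 239. ] 347 [553.8  32.5] 322
obj_red scene 0.47 [361.9 311.3] 476 [578.4 226.1] 468
obj_yellow top 0.71 [140.3 238.7] 146 [453.9 310.6] 161
obj_yellow scene 0.85 [461.4 297.9] 515 [457.2 314.3] 530
obj_green top 0.68 [215.6 244.4] 136 [439.8 140.1] 150
obj_green scene 0.79 [371.4 237.1] 362 [440.8 144.1] 397
obj_blue top 0.45 [144.2 180.4] 157 [585.2 303.4] 176
obj_blue scene 0.98 [409.7 347.1] 723 [586.4 306.8] 720
cup_red top 0.79 [369.4 185.5] 389 [ 569.8 -206.3] 397
cup_red scene 0.57 [193.2 193.6] 359 [ 569.4 -199.1] 393
cup_yellow top 0.61 [374.5 215.6] 376 [ 501.  -215.4] 402
cup_yellow scene 0.62 [217.1 178.8] 335 [ 500.8 -208.5] 345
cup_green top 0.83 [343.9 219.9] 364 [ 492.  -145.8] 401
cup_green scene 0.72 [241.4 190.6] 371 [ 492.7 -138.1] 382
cup_green scene 0.18 [371.4 236.9] 321 [423.6 134. ] 562
cup_blue top 0.81 [339.2 189.6] 367 [ 561.1 -137.1] 397
cup_blue scene 0.91 [217.2 206.7] 386 [ 562.2 -129.4] 436
black_red top 0.57 [180.1 183.6] 122 [577.6 222.2]
black_red scene 0.73 [362.  310.9] 471 [577.9 225.9]
black_blue top 0.67 [176.8 243.3] 159 [442.8 226.4]
black_blue scene 0.74 [414.  261.2] 450 [443.4 227. ]
```

```bash
cat >> h.py <<'E'
from scipy.spatial.transform import Rotation as R
def pose():
    s=env.state(); M=R.from_euler('xyz',s['ee_rot'],degrees=True).as_matrix()
    print('t',round(s['time_s'],2),'pos',s['ee_pos'].round(1),'q',s['qpos'].round(1),'F',s['force'].round(1),'w',round(s['gripper_width'],1),'x',M[:,0].round(3),'y',M[:,1].round(3))
def snap(v,fn):
    f=cams.grab_frame(v); cv2.imwrite(fn,f["img"][:,:,::-1]); return f
E
python3 - <<'E'
from h import *
pose()
f=snap("wrist","pics/w0.png")
Rm=cv2.Rodrigues(f["rvec"])[0]; print((-Rm.T@f["tvec"]).round(1),Rm.round(2),f["K"],f["dist"])
E
```

```text
t 1.2 pos [ 203.5 -537.8  225. ] q [-70.4  18.3  89.6   0.   72.   -1.1] F [ 0.7 -0.5  0.1] w 91.1 x [ 0. -0. -1.] y [ 0.354 -0.935  0.   ]
[ 267.3 -513.8  384.1] [[ 0.35 -0.94  0.  ]
 [-0.91 -0.34  0.24]
 [-0.23 -0.09 -0.97]] [[290.59662381   0.         280.28383808]
 [  0.         290.59662381 210.7710406 ]
 [  0.           0.           1.        ]] [-0.03726763  0.          0.          0.          0.        ]
```

View pics/w0.png

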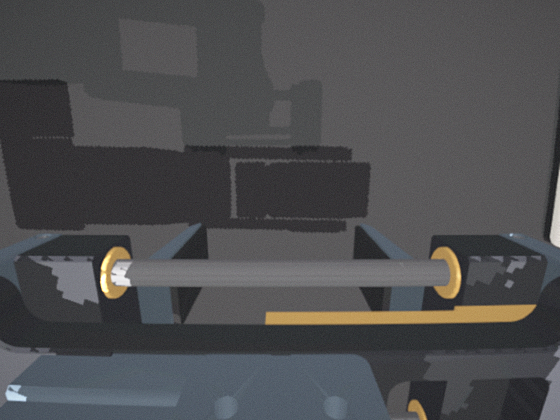

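>>> arm_command:
  deltas:
    - [0.6,[30,26,0],0.1]
    - [0.6,[60,53,0],0.22]
    - [0.6,[95,83,0],0.35]
    - [0.6,[130,114,0],0.48]
    - [0.6,[165,145,0],0.61]
    - [0.6,[200,176,0],0.74]
    - [0.6,[235,207,0],0.87]
    - [0.6,[270,238,0],1.0]
    - [0.6,[300,264,0],1.12]
    - [0.6,[327,288,0],1.21]
    - [0.6,[327,288,0],1.21]
    - [0.6,[327,288,0],1.21]
    - [0.6,[327,288,0],1.21]
  grip_force: 20

```text
time_s: 2.55
ee_pos: [529.8, -250.4, 224.9]
ee_rot: [-65.1, 90.0, -155.1]
force: [-0.8, 0.8, -0.5]
gripper_width: 54.5
```

Run:
```python
from h import *
pose()
f=snap("wrist","pics/w1.png")
for c in H:
    n="cup_"+c
    for conf,p,a in mask(f,n)[:2]:
        s=solve(n,[(f,p)],[530,-170]); print(n,round(conf,2),p.round(1),a,s.x.round(1),round(cen(f,n,s.x)[1]))
```

```text
t 2.55 pos [ 529.8 -250.4  224.9] q [-26.4  19.3  88.1  -0.   72.6 -26.4] F [-0.8  0.8 -0.5] w 54.5 x [-0.001 -0.    -1.   ] y [ 1.    -0.    -0.001]
cup_red 0.8 [312.  155.6] 1236 [ 570.2 -203.9] 1275
cup_yellow 0.94 [256.7 162.5] 1195 [ 500.4 -212.4] 1253
cup_green 0.61 [249. 105.] 1516 [ 492.3 -143.1] 1430
cup_blue 0.95 [306.2  98.3] 1408 [ 561.7 -135.4] 1452
```

View pics/w1.png

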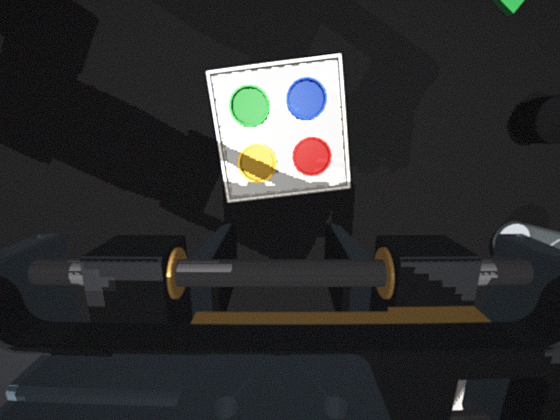

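>>> arm_command:
  deltas:
    - [0.6,[5,30,0],0]
    - [0.6,[8,75,0],0]
    - [0.6,[12,120,0],0]
    - [0.6,[18,165,0],0]
    - [0.6,[22,195,0],0]
    - [0.6,[23,210,0],0]
    - [0.6,[23,210,0],0]
    - [0.6,[23,210,0],0]
    - [0.6,[23,210,0],0]

```text
time_s: 3.7
ee_pos: [553.4, -41.3, 225.0]
ee_rot: [1.5, 90.0, -88.6]
force: [-0.3, -1.1, -0.4]
gripper_width: 54.6
```

Run:
```python
from h import *
pose()
f=snap("wrist","pics/w2.png")
for n in ["obj_red","obj_green","black_red"]:
    for conf,p,a in mask(f,n)[:2]:
        s=solve(n,[(f,p)],[530,30]); print(n,round(conf,2),p.round(1),a,s.x.round(1),round(cen(f,n,s.x)[1]))
```

```text
t 3.7 pos [553.4 -41.3 225. ] q [-5.4 16.5 92.3 -0.  71.2 -5.4] F [-0.3 -1.1 -0.4] w 54.6 x [ 0.    -0.001 -1.   ] y [ 1.    -0.001  0.   ]
obj_red 0.93 [279.5 136.4] 389 [553.1  28.7] 450
obj_green 0.7 [178.3  33.4] 819 [439.9 142.2] 841
```

View pics/w2.png

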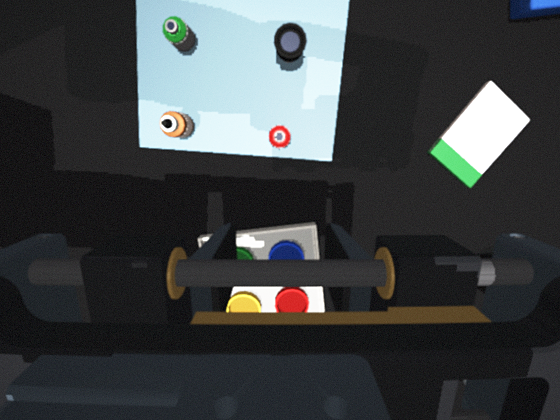

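>>> arm_command:
  deltas:
    - [0.6,[0,20,-10],0]
    - [0.6,[0,50,-30],0]
    - [0.6,[0,68,-60],0]
    - [0.6,[0,68.5,-95],0]
    - [0.6,[0,68.5,-125],0]
    - [0.6,[0,68.5,-150],0]
    - [0.6,[0,68.5,-170],0]
    - [0.6,[0,68.5,-185],0]
    - [0.6,[0,68.5,-195],0]
    - [0.6,[0,68.5,-199],0]
    - [0.6,[0,68.5,-199],0]
    - [0.6,[0,68.5,-199],0]
    - [0.6,[0,68.5,-199],0]

```text
time_s: 5.2
ee_pos: [554.1, 28.7, 26.8]
ee_rot: [91.4, 89.9, 1.5]
force: [0.2, -0.7, -0.4]
gripper_width: 54.6
```

Run:
```python
from h import *
pose()
f=snap("scene","pics/s3.png")
cv2.imwrite("pics/s3.png",cv2.resize(f["img"][150:350,200:480,::-1],None,fx=2.5,fy=2.5))
```

```text
t 5.2 pos [554.1  28.7  26.8] q [  1.8  27.9 107.   -0.   45.    1.7] F [ 0.2 -0.7 -0.4] w 54.6 x [ 0.002  0.    -1.   ] y [1.    0.001 0.002]
```

View pics/s3.png

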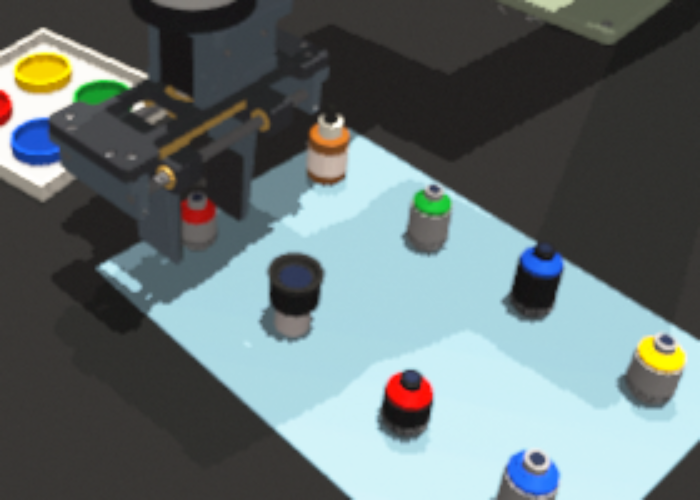

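>>> arm_command:
  deltas:
    - [0.2,[0,0,0],0]
    - [0.1,[0,0,0],0]
    - [0.1,[0,0,0],0]
    - [0.1,[0,0,0],0]
    - [0.1,[0,0,0],0]
    - [0.1,[0,0,0],0]
    - [0.1,[0,0,0],0]
    - [0.1,[0,0,5],0]
    - [0.1,[0,0,15],0]
    - [0.1,[0,0,30],0]
    - [0.1,[0,0,50],0]
    - [0.1,[0,0,65],0]
    - [0.1,[0,0,74],0]
    - [0.1,[0,0,74],0]
    - [0.1,[0,0,74],0]
    - [0.1,[0,0,74],0]
  grip_force: 20

```text
time_s: 6.85
ee_pos: [552.9, 28.7, 99.2]
ee_rot: [-88.7, 89.9, -178.7]
force: [-1.0, 0.2, -0.3]
gripper_width: 27.3
```

Run:
```python
from h import *
pose()
f=snap("scene","pics/s4.png")
cv2.imwrite("pics/s4.png",cv2.resize(f["img"][150:350,200:480,::-1],None,fx=2.5,fy=2.5))
```

```text
t 6.85 pos [552.9  28.7  99.2] q [  1.8  22.7 102.7   0.   54.7   1.7] F [-1.   0.2 -0.3] w 27.3 x [-0.002 -0.    -1.   ] y [ 1.     0.001 -0.002]
```

View pics/s4.png

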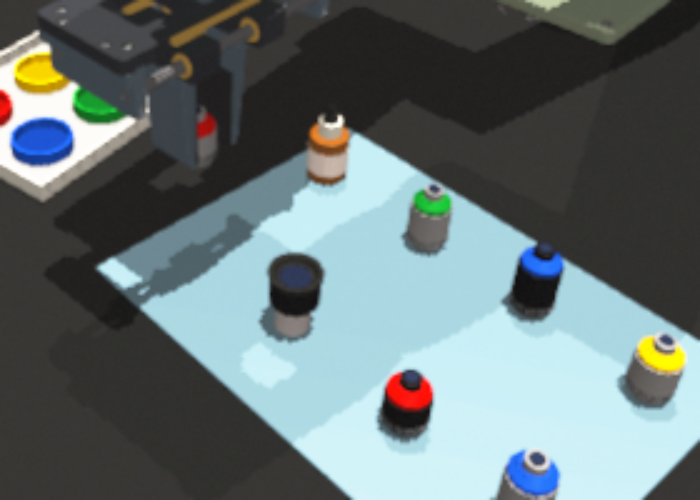

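>>> arm_command:
  deltas:
    - [0.1,[1,-15,0],0]
    - [0.1,[3,-45,0],0]
    - [0.1,[6,-80,0],0]
    - [0.1,[9,-115,0],0]
    - [0.1,[12,-150,0],0]
    - [0.1,[14,-185,0],0]
    - [0.1,[16,-212,0],0]
    - [0.1,[17,-227,-5],0]
    - [0.1,[17,-232.5,-15],0]
    - [0.1,[17,-232.5,-30],0]
    - [0.1,[17,-232.5,-42],0]
    - [0.1,[17,-232.5,-50],0]
    - [0.1,[17,-232.5,-54],0]
    - [0.1,[17,-232.5,-55],0]
    - [0.1,[17,-232.5,-55],0]
    - [0.1,[17,-232.5,-55],0]

```text
time_s: 8.5
ee_pos: [571.0, -203.8, 45.6]
ee_rot: [70.3, 89.9, -19.6]
force: [0.0, -0.1, -1.2]
gripper_width: 27.6
```

Run:
```python
from h import *
pose()
f=snap("scene","pics/s5.png")
cv2.imwrite("pics/s5.png",cv2.resize(f["img"][80:280,120:320,::-1],None,fx=3,fy=3))
```

```text
t 8.5 pos [ 571.  -203.8   45.6] q [-20.7  30.2  98.8   0.   51.  -20.8] F [ 0.  -0.1 -1.2] w 27.6 x [ 0.001 -0.    -1.   ] y [1.    0.001 0.001]
```

View pics/s5.png

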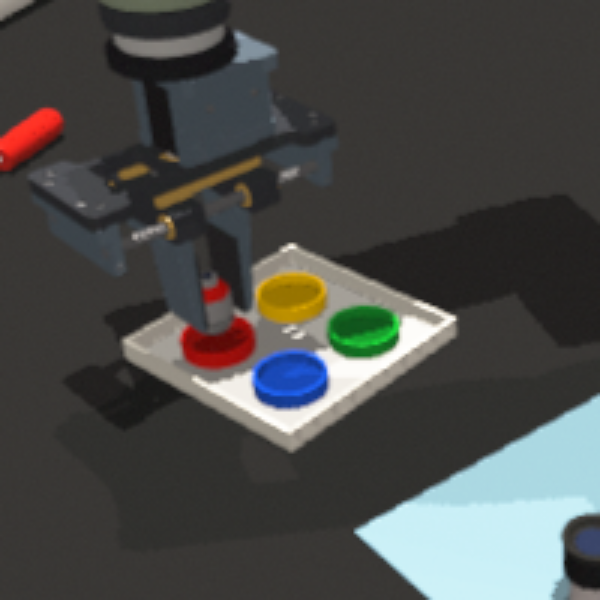

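>>> arm_command:
  deltas:
    - [0.1,[0,0,-4],0]
    - [0.1,[0,0,-8],0]
    - [0.1,[0,0,-11],0]
    - [0.1,[0,0,-13],0]
    - [0.1,[0,0,-13.5],0]
    - [0.1,[0,0,-13.5],0]
    - [0.1,[0,0,-13.5],0]

```text
time_s: 9.25
ee_pos: [570.6, -203.9, 31.6]
ee_rot: [73.7, 90.0, -16.3]
force: [0.1, 0.6, -1.1]
gripper_width: 27.5
```

>>> arm_command:
  deltas:
    - [0.1,[0,0,-0.7],0]
    - [0.1,[0,0,-1],0]
    - [0.1,[0,0,-1],0]
    - [0.15,[0,0,-1],0]
    - [0.25,[0,0,-1],0]
    - [0.35,[0,0,-1],0]
    - [0.45,[0,0,-1],0]
    - [0.5,[0,0,-1],0]
    - [0.5,[0,0,-1],0]
    - [0.5,[0,0,10],0]
    - [0.5,[0,0,35],0]
    - [0.5,[0,0,70],0]
    - [0.55,[0,0,105],0]
    - [0.55,[0,20,130],0]
    - [0.55,[0,50,140],0]
    - [0.55,[0,80,140],0]
    - [0.55,[0,80,140],0]

```text
time_s: 10.95
ee_pos: [570.6, -120.9, 173.1]
ee_rot: [117.5, 89.9, 27.7]
force: [-1.0, 0.1, 0.7]
gripper_width: 50.1
```

Run:
```python
from h import *
pose()
f=snap("scene","pics/s6.png")
for conf,p,a in mask(f,"obj_red")[:2]:
    s=solve("obj_red",[(f,p)],[570,-200]); print(conf,p,s.x)
cv2.imwrite("pics/s6.png",cv2.resize(f["img"][80:280,120:320,::-1],None,fx=3,fy=3))
```

```text
t 10.95 pos [ 570.6 -120.9  173.1] q [-13.1  21.1  93.2   0.1  65.6 -13.4] F [-1.   0.1  0.7] w 50.1 x [ 0.002  0.001 -1.   ] y [1.    0.004 0.002]
0.72 [191.50367647 187.94117647] [ 569.36840133 -202.44196518]
```

View pics/s6.png

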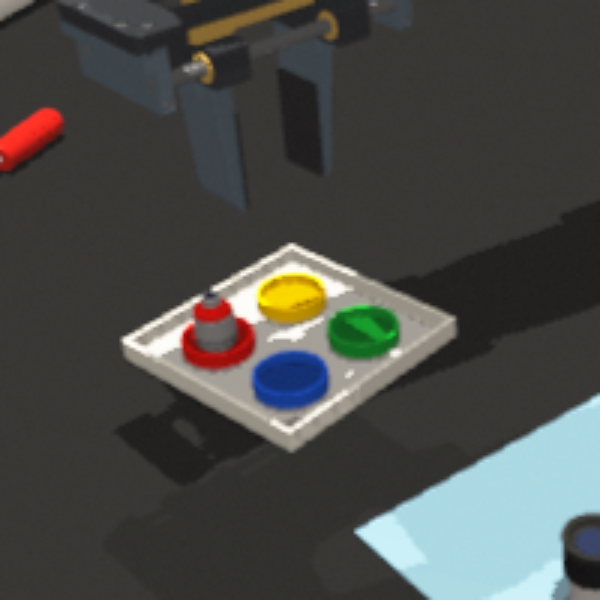

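>>> arm_command:
  deltas:
    - [0.55,[-5,12,5],0]
    - [0.55,[-20,42,10],0]
    - [0.55,[-40,80,20],0]
    - [0.55,[-60,120,30],0]
    - [0.55,[-80,160,30],0]
    - [0.55,[-98,200,30],0]
    - [0.55,[-115,235,30],0]
    - [0.55,[-126,257,30],0]
    - [0.55,[-130.5,266,30],0]
    - [0.55,[-130.5,266,30],0]
    - [0.55,[-130.5,266,30],0]
    - [0.55,[-130.5,266,30],0]

```text
time_s: 12.25
ee_pos: [440.7, 141.2, 201.5]
ee_rot: [32.8, 90.0, -57.2]
force: [0.7, 0.5, 0.3]
gripper_width: 50.3
```

Run:
```python
from h import *
pose()
f=snap("wrist","pics/w7.png")
for n in ["obj_yellow","obj_blue","obj_green","black_red","black_blue"]:
    for conf,p,a in mask(f,n)[:2]:
        s=solve(n,[(f,p)],[500,200]); print(n,round(conf,2),p.round(1),a,s.x.round(1),round(cen(f,n,s.x)[1]))
```

```text
t 12.25 pos [440.7 141.2 201.5] q [ 16.4   9.2 105.7  -0.   65.1  16.4] F [0.7 0.5 0.3] w 50.3 x [ 0. -0. -1.] y [ 1.    -0.001  0.   ]
obj_yellow 0.64 [293.1  37.4] 782 [454.9 312.9] 812
obj_blue 0.97 [416.9  44.3] 1093 [585.2 306.2] 1052
black_red 0.61 [400.2 124.1] 676 [577.1 225.1] 681
black_red 0.51 [417.2  44.3] 1033 [588.7 308.4] 853
black_blue 0.8 [282.5 121.2] 586 [443.6 226.7] 578
```

View pics/w7.png

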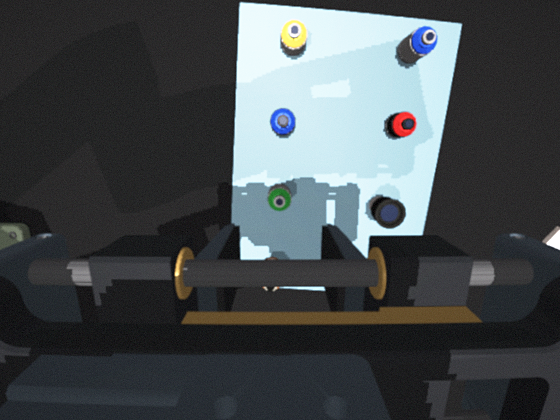

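>>> arm_command:
  deltas:
    - [0.55,[0,0,-15],0]
    - [0.55,[0,0,-45],0]
    - [0.55,[0,0,-80],0]
    - [0.55,[0,0,-115],0]
    - [0.55,[0,0,-145],0]
    - [0.55,[0,0,-162],0]
    - [0.55,[0,0,-171],0]
    - [0.55,[0,0,-174.5],0]
    - [0.55,[0,0,-174.5],0]
    - [0.55,[0,0,-174.5],0]
    - [0.55,[0,0,-174.5],0]

```text
time_s: 13.65
ee_pos: [440.7, 142.4, 27.9]
ee_rot: [104.7, 89.9, 14.7]
force: [0.2, -0.3, -0.1]
gripper_width: 50.3
```

>>> arm_command:
  deltas:
    - [0.2,[0,0,0],0]
    - [0.1,[0,0,0],0]
    - [0.1,[0,0,0],0]
    - [0.1,[0,0,0],0]
    - [0.1,[0,0,0],0]
    - [0.1,[0,0,0],0]
    - [0.1,[0,0,0],0]
    - [0.1,[0,0,5],0]
    - [0.1,[0,0,15],0]
    - [0.1,[0,0,35],0]
    - [0.1,[0,0,60],0]
    - [0.1,[0,0,85],0]
    - [0.1,[0,0,98],0]
    - [0.1,[0,0,104],0]
    - [0.1,[0,0,104],0]
    - [0.1,[0,0,104],0]

```text
time_s: 15.25
ee_pos: [439.5, 142.0, 130.5]
ee_rot: [-71.2, 89.9, -161.2]
force: [-0.4, -0.6, -1.1]
gripper_width: 27.4
```

Run:
```python
from h import *
pose()
f=snap("scene","pics/s8.png")
cv2.imwrite("pics/s8.png",cv2.resize(f["img"][110:310,200:480,::-1],None,fx=2.5,fy=2.5))
```

```text
t 15.25 pos [439.5 142.  130.5] q [ 16.5  13.3 111.9  -0.   54.8  16.4] F [-0.4 -0.6 -1.1] w 27.4 x [-0.001 -0.    -1.   ] y [ 1.     0.001 -0.001]
```

View pics/s8.png

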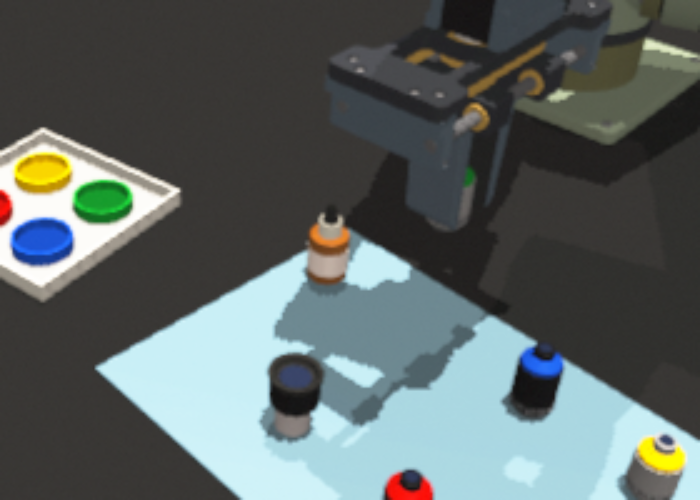

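>>> arm_command:
  deltas:
    - [0.1,[2,-12,0],0]
    - [0.1,[8,-40,0],0]
    - [0.1,[14,-75,0],0]
    - [0.1,[20,-110,0],0]
    - [0.1,[27,-145,0],0]
    - [0.1,[33,-180,0],0]
    - [0.1,[39,-215,0],0]
    - [0.1,[45,-248,0],0]
    - [0.1,[50,-273,-5],0]
    - [0.1,[52,-285,-20],0]
    - [0.1,[52,-285,-40],0]
    - [0.1,[52,-285,-60],0]
    - [0.1,[52,-285,-74],0]
    - [0.1,[52,-285,-82],0]
    - [0.1,[52,-285,-84.5],0]
    - [0.1,[52,-285,-84.5],0]
    - [0.1,[52,-285,-84.5],0]

```text
time_s: 17.0
ee_pos: [492.5, -143.0, 47.0]
ee_rot: [71.8, 89.9, -18.2]
force: [0.1, 0.6, -0.5]
gripper_width: 27.2
```

>>> arm_command:
  deltas:
    - [0.1,[0,0,-4],0]
    - [0.1,[0,0,-8],0]
    - [0.1,[0,0,-11],0]
    - [0.1,[0,0,-13],0]
    - [0.1,[0,0,-13.5],0]
    - [0.1,[0,0,-13.5],0]
    - [0.1,[0,0,-13.5],0]

```text
time_s: 17.7
ee_pos: [492.1, -142.8, 33.0]
ee_rot: [81.1, 90.0, -8.8]
force: [-0.3, -0.4, -1.2]
gripper_width: 27.2
```

Run:
```python
from h import *
pose()
f=snap("scene","pics/s9.png")
cv2.imwrite("pics/s9.png",cv2.resize(f["img"][80:280,120:320,::-1],None,fx=3,fy=3))
```

```text
t 17.7 pos [ 492.1 -142.8   33. ] q [-17.5  24.5 112.3   0.   43.2 -17.5] F [-0.3 -0.4 -1.2] w 27.2 x [ 0. -0. -1.] y [1.    0.001 0.   ]
```

View pics/s9.png

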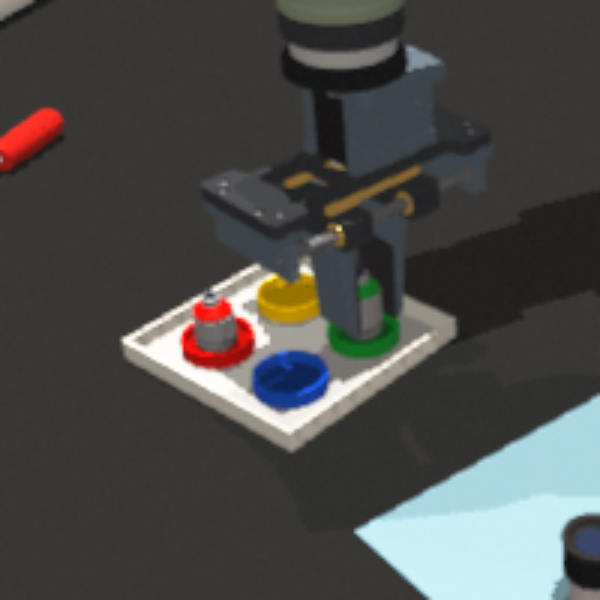

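>>> arm_command:
  deltas:
    - [0.1,[0,0,-1],0]
    - [0.1,[0,0,-1.7],0]
    - [0.1,[0,0,-1.7],0]
    - [0.15,[0,0,-1.7],0]
    - [0.25,[0,0,-1.7],0]
    - [0.35,[0,0,-1.7],0]
    - [0.45,[0,0,-1.7],0]
    - [0.5,[0,0,-1.7],0]
    - [0.5,[0,0,-1.7],0]
    - [0.5,[0,0,10],0]
    - [0.5,[0,0,35],0]
    - [0.5,[0,0,70],0]
    - [0.55,[0,0,105],0]
    - [0.55,[5,20,130],0]
    - [0.55,[10,50,140],0]
    - [0.55,[20,80,140],0]
    - [0.55,[20,80,140],0]

```text
time_s: 19.45
ee_pos: [513.1, -60.2, 174.6]
ee_rot: [104.7, 89.8, 15.0]
force: [-0.2, -1.4, -0.6]
gripper_width: 50.3
```

Run:
```python
from h import *
pose()
f=snap("scene","pics/s10.png")
cv2.imwrite("pics/s10.png",cv2.resize(f["img"][80:280,120:320,::-1],None,fx=3,fy=3))
```

```text
t 19.45 pos [513.1 -60.2 174.6] q [-8.000e+00  1.520e+01  1.018e+02  1.000e-01  6.280e+01 -8.300e+00] F [-0.2 -1.4 -0.6] w 50.3 x [ 0.003  0.001 -1.   ] y [1.    0.004 0.003]
```

View pics/s10.png

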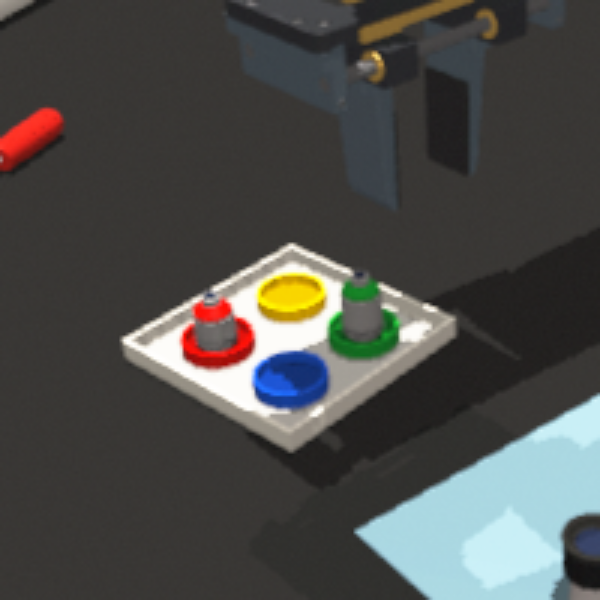

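>>> arm_command:
  deltas:
    - [0.55,[-2,12,5],0]
    - [0.55,[-7,42,10],0]
    - [0.55,[-13,85,20],0]
    - [0.55,[-20,130,30],0]
    - [0.55,[-26,175,30],0]
    - [0.55,[-33,220,30],0]
    - [0.55,[-40,265,30],0]
    - [0.55,[-47,310,30],0]
    - [0.55,[-53,350,20],0]
    - [0.55,[-56,370,5],0]
    - [0.55,[-57,375.8,-25],0]
    - [0.55,[-57,375.8,-55],0]
    - [0.55,[-57,375.8,-85],0]
    - [0.55,[-57,375.8,-95],0]
    - [0.55,[-57,375.8,-95],0]
    - [0.55,[-57,375.8,-95],0]

```text
time_s: 21.1
ee_pos: [455.9, 313.2, 79.2]
ee_rot: [122.3, 89.9, 32.3]
force: [0.3, 0.3, 0.5]
gripper_width: 50.4
```

Run:
```python
from h import *
pose()
f=snap("scene","pics/s11.png")
cv2.imwrite("pics/s11.png",cv2.resize(f["img"][180:380,270:550,::-1],None,fx=2.5,fy=2.5))
```

```text
t 21.1 pos [455.9 313.2  79.2] q [ 33.3  23.9 104.2  -0.   51.7  33.3] F [0.3 0.3 0.5] w 50.4 x [ 0.002  0.001 -1.   ] y [1.    0.    0.002]
```

View pics/s11.png

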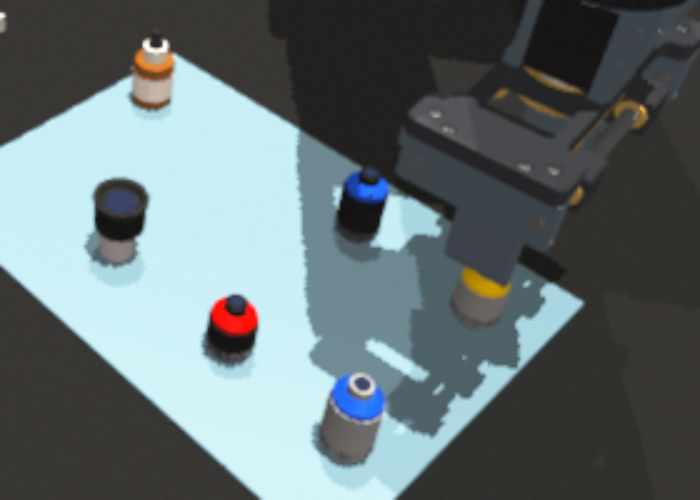

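>>> arm_command:
  deltas:
    - [0.55,[0,0,-10],0]
    - [0.55,[0,0,-25],0]
    - [0.55,[0,0,-38],0]
    - [0.55,[0,0,-46],0]
    - [0.55,[0,0,-49.5],0]
    - [0.55,[0,0,-49.5],0]
    - [0.55,[0,0,-49.5],0]
    - [0.55,[0,0,-49.5],0]

```text
time_s: 21.95
ee_pos: [455.4, 313.3, 29.0]
ee_rot: [121.4, 89.9, 31.4]
force: [-0.2, 0.4, -0.2]
gripper_width: 50.2
```

>>> arm_command:
  deltas:
    - [0.55,[0,0,-2],0]
    - [0.55,[0,0,-2],0]
    - [0.2,[0,0,-2],0]
    - [0.1,[0,0,-2],0]
    - [0.1,[0,0,-2],0]
    - [0.1,[0,0,-2],0]
    - [0.1,[0,0,-2],0]
    - [0.1,[0,0,-2],0]
    - [0.1,[0,0,-2],0]

```text
time_s: 22.85
ee_pos: [455.0, 313.0, 26.5]
ee_rot: [110.0, 90.0, 20.0]
force: [-0.5, 0.5, 1.4]
gripper_width: 27.7
```

>>> arm_command:
  deltas:
    - [0.1,[0,0,5],0]
    - [0.1,[0,0,15],0]
    - [0.1,[0,0,35],0]
    - [0.1,[0,0,60],0]
    - [0.1,[0,0,85],0]
    - [0.1,[0,0,98],0]
    - [0.1,[0,0,104],0]
    - [0.1,[0,0,104],0]
    - [0.1,[0,0,104],0]

```text
time_s: 23.75
ee_pos: [454.4, 312.6, 129.5]
ee_rot: [-54.9, 89.9, -144.8]
force: [-0.3, -0.1, -1.1]
gripper_width: 27.3
```

Run:
```python
from h import *
pose()
f=snap("scene","pics/s12.png")
cv2.imwrite("pics/s12.png",cv2.resize(f["img"][150:350,270:550,::-1],None,fx=2.5,fy=2.5))
```

```text
t 23.75 pos [454.4 312.6 129.5] q [ 33.3  20.8 100.8  -0.   58.6  33.3] F [-0.3 -0.1 -1.1] w 27.3 x [-0.002 -0.001 -1.   ] y [ 1.     0.001 -0.002]
```

View pics/s12.png

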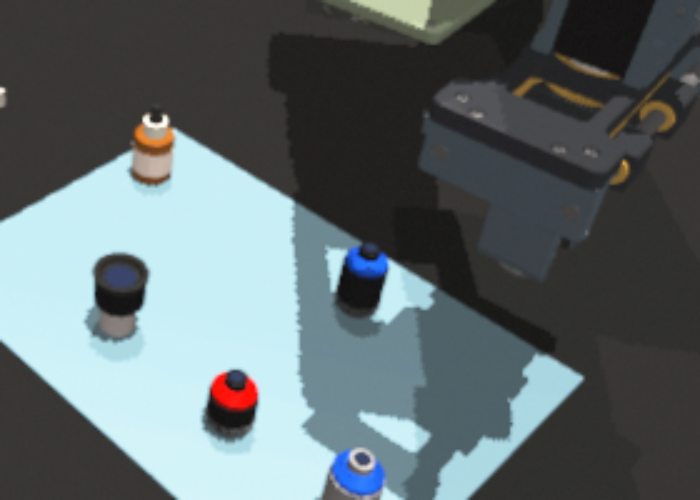

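>>> arm_command:
  deltas:
    - [0.1,[1,-12,0],0]
    - [0.1,[3,-40,0],0]
    - [0.1,[7,-80,0],0]
    - [0.1,[11,-122,0],0]
    - [0.1,[15,-165,0],0]
    - [0.1,[18,-208,0],0]
    - [0.1,[22,-251,0],0]
    - [0.1,[25,-294,0],0]
    - [0.1,[29,-337,0],0]
    - [0.1,[33,-380,0],0]
    - [0.1,[37,-423,0],0]
    - [0.1,[41,-466,0],0]
    - [0.1,[44,-500,0],0]
    - [0.1,[45,-518,0],0]
    - [0.1,[45.5,-525.4,0],0]
    - [0.1,[45.5,-525.4,-10],0]
    - [0.1,[45.5,-525.4,-30],0]
    - [0.1,[45.5,-525.4,-45],0]
    - [0.1,[45.5,-525.4,-50],0]
    - [0.1,[45.5,-525.4,-50],0]

```text
time_s: 25.8
ee_pos: [499.7, -211.1, 79.4]
ee_rot: [-117.9, 89.8, 152.2]
force: [0.7, 1.3, -0.6]
gripper_width: 27.1
```

Run:
```python
from h import *
pose()
```

```text
t 25.8 pos [ 499.7 -211.1   79.4] q [-24.1  23.2 105.4   0.   51.5 -24.3] F [ 0.7  1.3 -0.6] w 27.1 x [-0.002  0.001 -1.   ] y [ 1.     0.002 -0.002]
```

>>> arm_command:
  deltas:
    - [0.1,[0,0,-8],0]
    - [0.1,[0,0,-20],0]
    - [0.1,[0,0,-30],0]
    - [0.1,[0,0,-38],0]
    - [0.1,[0,0,-43],0]
    - [0.1,[0,0,-46],0]
    - [0.1,[0,0,-46.5],0]
    - [0.1,[0,0,-46.5],0]
    - [0.1,[0,0,-46.5],0]

```text
time_s: 26.7
ee_pos: [500.8, -212.5, 34.4]
ee_rot: [66.7, 89.9, -23.2]
force: [-0.5, -0.3, -0.0]
gripper_width: 27.2
```

Run:
```python
from h import *
pose()
f=snap("scene","pics/s13.png")
cv2.imwrite("pics/s13.png",cv2.resize(f["img"][80:280,120:320,::-1],None,fx=3,fy=3))
```

```text
t 26.7 pos [ 500.8 -212.5   34.4] q [-24.2  26.5 108.1   0.   45.3 -24.3] F [-0.5 -0.3 -0. ] w 27.2 x [ 0.001 -0.    -1.   ] y [1.    0.001 0.001]
```

View pics/s13.png

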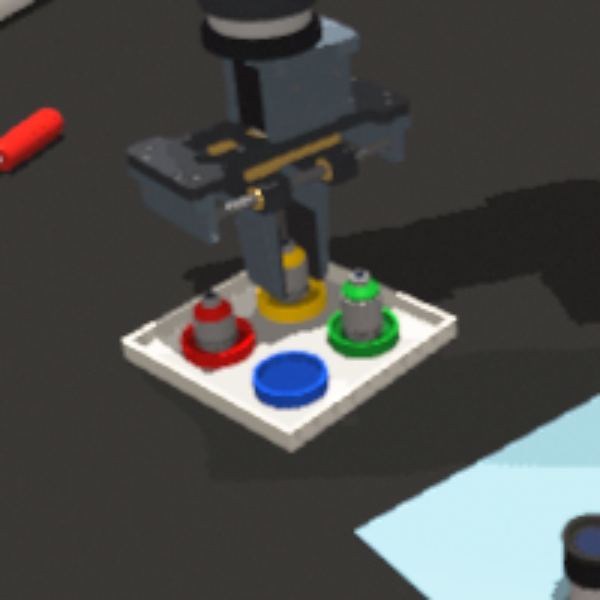

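>>> arm_command:
  deltas:
    - [0.1,[0,0,-1.5],0]
    - [0.1,[0,0,-2.7],0]
    - [0.1,[0,0,-3.2],0]
    - [0.1,[0,0,-3.2],0]
    - [0.1,[0,0,-3.2],0]

```text
time_s: 27.25
ee_pos: [500.5, -212.4, 30.7]
ee_rot: [138.6, 90.0, 48.7]
force: [0.9, 0.2, -0.3]
gripper_width: 27.2
```

>>> arm_command:
  deltas:
    - [0.1,[0,0,-0.5],0]
    - [0.15,[0,0,-0.5],0]
    - [0.25,[0,0,-0.5],0]
    - [0.35,[0,0,-0.5],0]
    - [0.45,[0,0,-0.5],0]
    - [0.5,[0,0,-0.5],0]
    - [0.5,[0,0,-0.5],0]
    - [0.5,[0,0,10],0]
    - [0.5,[0,0,35],0]
    - [0.5,[0,0,70],0]
    - [0.55,[0,0,105],0]
    - [0.55,[5,20,130],0]
    - [0.55,[10,50,140],0]
    - [0.55,[20,90,140],0]
    - [0.55,[30,130,140],0]
    - [0.55,[35,150,140],0]
    - [0.55,[35,150,140],0]
    - [0.55,[35,150,140],0]

```text
time_s: 29.05
ee_pos: [535.5, -62.4, 171.3]
ee_rot: [33.4, 90.0, -56.5]
force: [-0.4, 0.2, 0.3]
gripper_width: 50.6
```

Run:
```python
from h import *
pose()
f=snap("scene","pics/s14.png")
cv2.imwrite("pics/s14.png",cv2.resize(f["img"][80:280,120:320,::-1],None,fx=3,fy=3))
```

```text
t 29.05 pos [535.5 -62.4 171.3] q [-7.9 17.4 99.2 -0.  63.4 -8. ] F [-0.4  0.2  0.3] w 50.6 x [ 0.    -0.001 -1.   ] y [1.    0.002 0.   ]
```

View pics/s14.png

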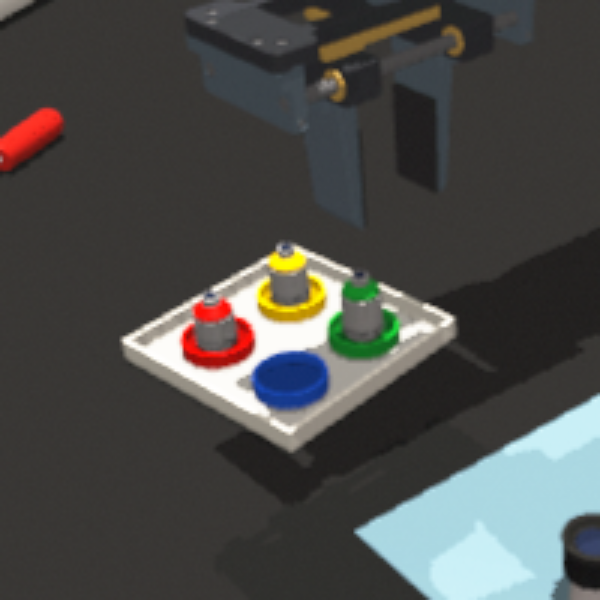

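>>> arm_command:
  deltas:
    - [0.55,[2,12,5],0]
    - [0.55,[6,42,10],0]
    - [0.55,[12,85,20],0]
    - [0.55,[18,128,30],0]
    - [0.55,[24,170,30],0]
    - [0.55,[30,213,30],0]
    - [0.55,[35,256,30],0]
    - [0.55,[41,300,30],0]
    - [0.55,[46,340,20],0]
    - [0.55,[49,362,5],0]
    - [0.55,[50,368.8,-25],0]
    - [0.55,[50,368.8,-55],0]
    - [0.55,[50,368.8,-85],0]
    - [0.55,[50,368.8,-95],0]
    - [0.55,[50,368.8,-95],0]
    - [0.55,[50,368.8,-95],0]
    - [0.55,[50,368.8,-95],0]

```text
time_s: 30.8
ee_pos: [586.7, 306.7, 77.7]
ee_rot: [115.2, 89.8, 25.2]
force: [-0.2, -0.6, 1.1]
gripper_width: 50.2
```

Run:
```python
from h import *
pose()
f=snap("scene","pics/s15.png")
cv2.imwrite("pics/s15.png",cv2.resize(f["img"][200:400,270:550,::-1],None,fx=2.5,fy=2.5))
```

```text
t 30.8 pos [586.7 306.7  77.7] q [26.6 32.4 88.8 -0.  58.6 26.6] F [-0.2 -0.6  1.1] w 50.2 x [ 0.003  0.002 -1.   ] y [1.    0.001 0.003]
```

View pics/s15.png

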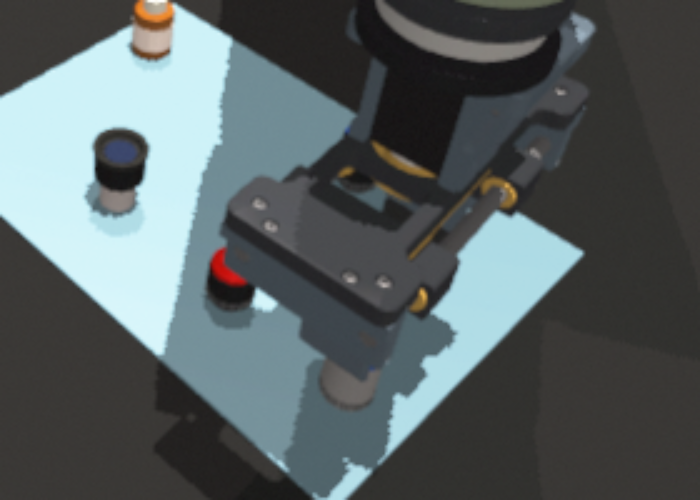

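>>> arm_command:
  deltas:
    - [0.55,[0,0,-10],0]
    - [0.55,[0,0,-25],0]
    - [0.55,[0,0,-38],0]
    - [0.55,[0,0,-46],0]
    - [0.55,[0,0,-49.5],0]
    - [0.55,[0,0,-49.5],0]
    - [0.55,[0,0,-49.5],0]
    - [0.55,[0,0,-49.5],0]

```text
time_s: 31.65
ee_pos: [586.0, 306.6, 26.9]
ee_rot: [115.6, 89.9, 25.7]
force: [-0.5, -0.1, 0.4]
gripper_width: 50.4
```

>>> arm_command:
  deltas:
    - [0.3,[0,0,0],0]
    - [0.2,[0,0,0],0]
    - [0.1,[0,0,0],0]
    - [0.1,[0,0,0],0]
    - [0.1,[0,0,0],0]
    - [0.1,[0,0,0],0]
    - [0.1,[0,0,0],0]

```text
time_s: 32.35
ee_pos: [585.5, 306.4, 26.5]
ee_rot: [114.5, 90.0, 24.6]
force: [-0.6, -0.9, 2.4]
gripper_width: 27.5
```

>>> arm_command:
  deltas:
    - [0.1,[0,0,5],0]
    - [0.1,[0,0,15],0]
    - [0.1,[0,0,35],0]
    - [0.1,[0,0,60],0]
    - [0.1,[0,0,85],0]
    - [0.1,[0,0,98],0]
    - [0.1,[0,0,104],0]
    - [0.1,[0,0,104],0]
    - [0.1,[0,0,104],0]

```text
time_s: 33.25
ee_pos: [584.9, 306.1, 129.1]
ee_rot: [-61.6, 89.9, -151.6]
force: [1.1, -0.5, -0.6]
gripper_width: 27.3
```

Run:
```python
from h import *
pose()
f=snap("scene","pics/s16.png")
cv2.imwrite("pics/s16.png",cv2.resize(f["img"][200:400,270:550,::-1],None,fx=2.5,fy=2.5))
```

```text
t 33.25 pos [584.9 306.1 129.1] q [26.6 29.8 85.4 -0.  65.  26.6] F [ 1.1 -0.5 -0.6] w 27.3 x [-0.002 -0.001 -1.   ] y [ 1.     0.001 -0.002]
```

View pics/s16.png

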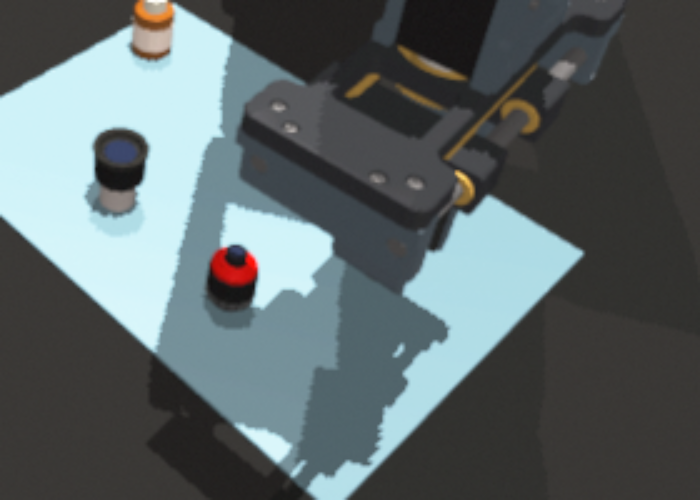

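>>> arm_command:
  deltas:
    - [0.1,[-1,-12,0],0]
    - [0.1,[-2,-40,0],0]
    - [0.1,[-4,-80,0],0]
    - [0.1,[-6,-122,0],0]
    - [0.1,[-9,-165,0],0]
    - [0.1,[-11,-208,0],0]
    - [0.1,[-13,-251,0],0]
    - [0.1,[-16,-294,0],0]
    - [0.1,[-18,-337,0],0]
    - [0.1,[-20,-380,0],0]
    - [0.1,[-22,-415,0],0]
    - [0.1,[-23,-434,0],0]
    - [0.1,[-23.7,-441.6,0],0]
    - [0.1,[-23.7,-441.6,-10],0]
    - [0.1,[-23.7,-441.6,-30],0]
    - [0.1,[-23.7,-441.6,-45],0]
    - [0.1,[-23.7,-441.6,-50],0]
    - [0.1,[-23.7,-441.6,-50],0]
    - [0.1,[-23.7,-441.6,-50],0]

```text
time_s: 35.2
ee_pos: [562.2, -134.6, 80.6]
ee_rot: [85.1, 90.0, -4.8]
force: [0.4, 0.4, -1.6]
gripper_width: 27.3
```

>>> arm_command:
  deltas:
    - [0.1,[0,0,-8],0]
    - [0.1,[0,0,-20],0]
    - [0.1,[0,0,-30],0]
    - [0.1,[0,0,-38],0]
    - [0.1,[0,0,-43],0]
    - [0.1,[0,0,-46],0]
    - [0.1,[0,0,-46.5],0]
    - [0.1,[0,0,-46.5],0]
    - [0.1,[0,0,-46.5],0]

```text
time_s: 36.1
ee_pos: [562.1, -135.3, 34.1]
ee_rot: [76.7, 89.9, -13.3]
force: [0.4, 0.3, -0.9]
gripper_width: 27.7
```

Run:
```python
from h import *
pose()
f=snap("scene","pics/s17.png")
cv2.imwrite("pics/s17.png",cv2.resize(f["img"][80:280,120:320,::-1],None,fx=3,fy=3))
```

```text
t 36.1 pos [ 562.1 -135.3   34.1] q [-14.7  28.9 103.4   0.   47.6 -14.7] F [ 0.4  0.3 -0.9] w 27.7 x [ 0.001 -0.    -1.   ] y [1.    0.001 0.001]
```

View pics/s17.png

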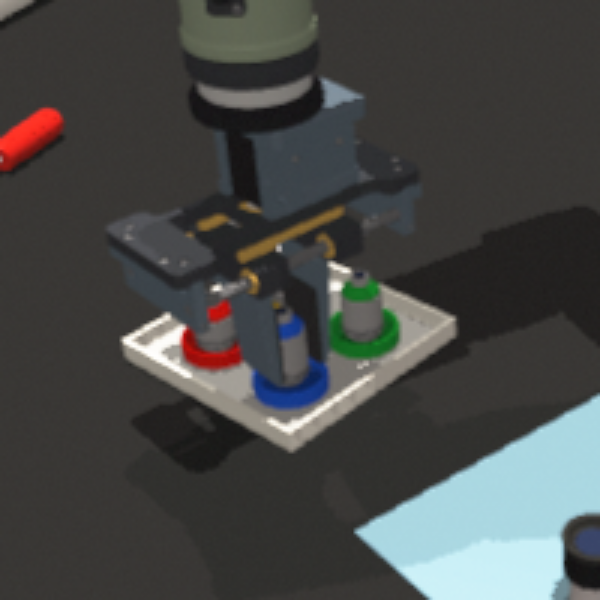

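>>> arm_command:
  deltas:
    - [0.1,[0,0,-1.5],0]
    - [0.1,[0,0,-2.5],0]
    - [0.1,[0,0,-3],0]
    - [0.1,[0,0,-3],0]
    - [0.1,[0,0,-3],0]

```text
time_s: 36.65
ee_pos: [561.8, -135.2, 30.7]
ee_rot: [98.0, 90.0, 8.0]
force: [0.0, 1.0, -0.4]
gripper_width: 27.2
```

>>> arm_command:
  deltas:
    - [0.1,[0,0,-0.5],0]
    - [0.15,[0,0,-0.5],0]
    - [0.25,[0,0,-0.5],0]
    - [0.35,[0,0,-0.5],0]
    - [0.45,[0,0,-0.5],0]
    - [0.5,[0,0,-0.5],0]
    - [0.5,[0,0,-0.5],0]
    - [0.5,[0,0,10],0]
    - [0.5,[0,0,35],0]
    - [0.5,[0,0,70],0]
    - [0.55,[0,0,105],0]
    - [0.55,[0,0,145],0]
    - [0.55,[0,-20,175],0]
    - [0.55,[-10,-60,190],0]
    - [0.55,[-20,-95,195],0]
    - [0.55,[-31,-115,195],0]
    - [0.55,[-31,-115,195],0]
    - [0.55,[-31,-115,195],0]
    - [0.55,[-31,-115,195],0]

```text
time_s: 38.55
ee_pos: [531.1, -249.3, 225.9]
ee_rot: [148.3, 90.0, 58.4]
force: [-0.4, -0.4, 0.2]
gripper_width: 50.3
```

Run:
```python
from h import *
pose()
import h
fw=snap("wrist","pics/w18.png"); fs=snap("scene","pics/s18.png")
for f in (fw,fs):
  for c in H:
    for n in("obj_"+c,"cup_"+c):
      for conf,p,a in mask(f,n)[:1]:
        x=solve(n,[(f,p)],[530,-170]).x; print(n,round(conf,2),p.round(),x.round(1))
for n in["black_red","black_blue"]:
  for conf,p,a in mask(fs,n)[:1]: print(n,conf,solve(n,[(fs,p)],[500,200]).x.round(1))
a=cv2.resize(fw["img"][0:230,160:400,::-1],(400,383)); b=cv2.resize(fs["img"][130:260,140:290,::-1],(400,383))
cv2.imwrite("pics/c18.png",np.hstack([a,b]))
```

```text
t 38.55 pos [ 531.1 -249.3  225.9] q [-26.3  19.3  88.    0.   72.7 -26.4] F [-0.4 -0.4  0.2] w 50.3 x [ 0.     0.001 -1.   ] y [1.    0.002 0.   ]
obj_red 0.97 [313. 156.] [ 571.5 -202.4]
cup_red 0.68 [310. 156.] [ 568.9 -203.4]
cup_yellow 0.92 [256. 162.] [ 500.5 -210.6]
obj_green 0.94 [247. 104.] [ 492.3 -142.6]
cup_green 0.61 [249. 108.] [ 493.6 -145.9]
obj_blue 0.8 [308.  98.] [ 563.2 -135.6]
cup_blue 0.7 [302. 102.] [ 558.5 -137.8]
obj_red 0.74 [192. 188.] [ 569.  -202.2]
cup_red 0.46 [193. 196.] [ 575.4 -192. ]
obj_yellow 0.53 [216. 172.] [ 499.  -211.4]
cup_yellow 0.61 [217. 180.] [ 504.1 -202.7]
obj_green 0.58 [241. 182.] [ 488.7 -144.2]
cup_green 0.57 [242. 193.] [ 496.7 -131.5]
obj_blue 0.79 [215. 197.] [ 560.4 -135. ]
cup_blue 0.73 [217. 209.] [ 565.8 -124.1]
black_red 0.73 [578.4 226.1]
black_blue 0.96 [446.5 228.5]
```

View pics/c18.png

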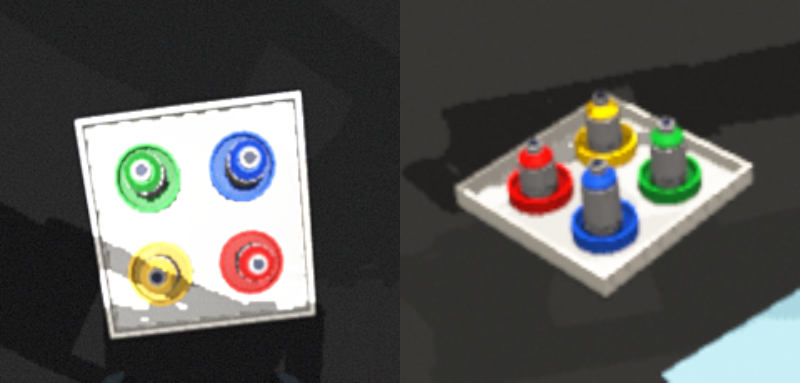

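View pics/s18.png

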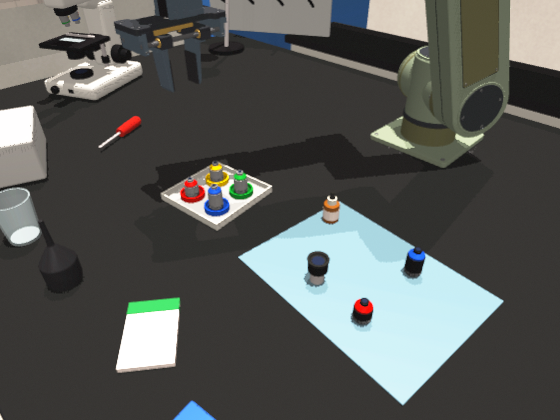

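The pictures show all four objectives upright in their own cups and within about 2 mm of the cup centres measured earlier. The black ones haven't moved, so I'm handing in.

```bash
python3 -c "
from workcell import env
print(env.job_done())"
```

```text
the job is handed in; nothing more can be done
None
```

I put the red, green, yellow and blue silver objectives into the cups of their own ring colours, one at a time. Each was lowered to about the cup floor before release, and the job was handed in at about 39 s of the 106 s allowed.

**Last checks:**
- **Silver objectives:** The final wrist and scene pictures show all four standing upright in their cups. Where they were found, they lie about 1–4 mm from the cup centres I measured while the cups were empty; 12 mm is allowed. The network did not find yellow in the last wrist picture, so its position comes from the scene camera only.
- **Black objectives:** Both still stand where they began, to within about 3 mm in the scene camera's measurements.
- **Robot:** The gripper was open and clear of everything, and the tool force readings stayed at or below about 2.5 N.

**Disagreements:**
- **Cup centres:** The last scene picture put them 5–14 mm from the earlier values. I put this down to the objectives now covering part of the cups, so I kept the empty-cup measurements.
- **Camera offset:** The top and scene cameras also differed by up to 8 mm in y. I used the wrist camera's positions, which fell between them.

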